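Index the loading plate and feed a headed pin down the orienting chute

ROBOT

A 6-joint arm with a two-finger parallel gripper is mounted at the origin on a cart in front of the work surface, level with it; the furniture and walls round the work are solid. World frame = base frame: x ahead of the robot, y to its left, z up, the work surface at z = 0. Lengths are in m, angles in degrees, forces in N, time in s.
With the tool pointing down it reaches from about 0.325 to 0.775 m from the base axis. Payload 5.5 kg.
Tool frame: the origin (TCP) lies at the very end of the fingers, on their centre line; the grasp point (between the pads) lies 19 mm behind it; z points along the fingers, y is the direction in which the jaws open and shut (so a half turn about z gives the same grasp; the last joint's range is limited). The gripper opens to 85 mm and grips with 20 to 120 N. Pads are 22 mm wide; open, the fingers measure 114 mm over their backs; the gripper's body (76 mm by 85 mm) begins 54 mm behind the grasp point. The pads swing forward as they close: fully open they stand 13 mm farther back than shut.
Start: joints at [67.569, 5.22, 70.514, -0, 104.267, -3.249], TCP at [0.197, 0.567, 0.231] pointing down, gripper open.
Joint ranges: [-164.24, 164.24], [-49.07, 125.15], [9.68, 141.18], [-86.29, 266.29], [3.28, 154.24], [-151.56, 151.56]. Speed limits (degrees/s): [147.25, 147.25, 172.46, 180, 180, 180].

INTERFACE

Orientations are given as [roll, pitch, yaw] about the fixed x, y, z axes, in that order (R = Rz(yaw) Ry(pitch) Rx(roll)).
In Python, from cell import env gives the robot as it stands.
- The arm moves only by the tool arm_command, never from a script. Its argument "rows" is one flat list of numbers, 7 for each row, row after row: the closure in counts, from 0 (fully open) to 255 (shut), then the shift along the tool's x, y, z in cm, then the turn, a rotation vector about the tool's x, y, z in degrees. A call has 1 to 5 rows; each row is the pose to reach, as a shift and turn from the pose commanded when the call began, along the tool's axes at that moment; what a row does not reach only later rows make up. A row lasts 1/12 s, in which the tool goes at most 41.7 mm and 7.16 degrees, less where a joint would pass 70% of its speed; a pose out of reach is approached as far as the arm can. A call with a gripper value outside its range is refused whole. The fingers move at their own pace and stop on an object; the grip force is fixed at half the most. Time passes only in rows, so rows that repeat a pose let the fingers close. It gives the time, the measured TCP pose, the force and the opening at its end, in the units of the state.
- env.state(): the state, without advancing time (a new reading comes with each control period).
- env.camera(name): name is "scene" or "top" or "wrist"; returns the picture (420x560x3 uint8, blue, green, red); there is no depth.
- env.get_calibration(name): a dict with "vertical_fov" (degrees; the focal length in pixels is half the picture's height over the tangent of half this angle, whatever the lens; pixels are square), "cx", "cy" (the principal point, pixels), "R" (3x3) and "t" (3): a world point X has camera coordinates R X + t. Camera axes: x right, y down, z forward; pixel columns grow to the right and rows downward; lengths in m; the calibration is good to about 2 mm. A picture is of the moment at which its call begins: read the wrist's pose just before it. get_calibration takes no time and is no camera call; for the wrist camera it gives the pose at the moment of the call.
- env.finish_job(): hands the job in, once; it reports no verdict.
Trained networks look in the newest picture that a camera, given by its name, has taken for a name from the list of things; names that differ only in an ending like _2 or _b are one class to them, and where a whole thing is asked for, a point or a joint stands for the part that bears it (a point fixed in the world has none). Each returns a list of dicts, best first, with "confidence" (0 to 1); they miss things now and then, are a little off and sometimes report something else, mostly with a low value. They report only what shows in the picture. A call takes as long as a camera call. They do not tell look-alikes from the thing itself.
- env.recognise(thing, camera): "rect" ([left, top, right, bottom] as shares, 0 to 1, of the picture: columns of its width, rows of its height, round what is visible of it).
- env.masks_of(thing, camera): "region" (420x560 bool, what is visible of it) and "rect" ([left, top, right, bottom] as shares, 0 to 1, of the picture: columns of its width, rows of its height, round what is visible of it).
- env.spot_point(thing, camera): "at" ([column, row] as shares, 0 to 1, of the picture: columns of its width, rows of its height: a listed point, or the origin of a listed thing).
The state is a dict: "clock": time; "joints": joint angles; "joint_vel": joint speeds; "tau": joint torques, N m; "tcp_pos": TCP position; "tcp_rot": TCP orientation; "force": force on the tool from outside, world axes, zero at the start; "ft_torque": the same for the moment, N m; "finger_gap": opening from 0.0 (shut) to 1.0 (fully open).
Only numpy, scipy, OpenCV 4.12 (cv2) and the standard library are available. Lean on these libraries where they do the work, as an engineer would, in place of code of your own. Each camera call takes 0.05 s, during which the arm holds its last target.

TASK

Turn the round loading plate, click by click, until its channel with the headed pin in it lines up with the mouth of the sloping chute. Then, without lifting it out, push the pin shank first along the channel into the chute, so that the shank drops through the slot and the pin slides down, hanging by its head, to the stop at the foot. Leave the plate lined up with the chute and do not disturb the small parts lying beside the chute.

Things in the scene. Friction and masses are not known exactly. Their poses are not given: they have to be found in the camera images.
- feeder: fixed pin feeder on a grey base slab 280 x 100 x 12 mm; a column carries the round plate, brackets carry the chute. Origin: on the plate's turning axis, at the underside of the base (on the worktop); +x points level from the plate axis along the chute, downhill; z up
- post_a (a point): point on one of two upright steel posts for turning the plate: 10 mm diameter, 56 mm from the plate axis, 36 mm tall above the plate's top face. The point is on its axis, 14 mm below its top, 147 mm above the worktop. This post stands 90 degrees anticlockwise (from above) of the channel's open end
- post_b (a point): same point on the second, like post, 90 degrees clockwise of the channel's open end. The plate turns without end stops, clicks every 30 degrees and springs to the nearest click; one click lies exactly at the chute. It starts 2 to 4 clicks anticlockwise (from above) of there. About 5 N at a post carries it over a click. It comes to rest on its first click within 1 s of the start
- plate_centre (a point): round aluminium plate, 140 mm diameter, 8 mm thick, top face 125 mm above the worktop. Point: on the turning axis, on the top face; its +x runs along the channel to its open end at the rim. Channel: straight, through the centre, 25 mm wide between guide bars 8 mm high and 8 mm wide, floor = top face; closed at the other end, 57 mm from the axis, by a bar 8 mm high
- pin_head (a point): centre of the head of the dark steel pin: head 22 mm diameter, 8 mm thick; shank 10 mm diameter, 40 mm long; 50 g. It lies in the channel near the plate's centre, shank toward the open end. Point on the pin's axis, 4 mm from the head's outer face; +x toward the shank tip. The top 14 mm of the lying head stand above the guide bars
- pin: the same pin; origin on its axis half-way along its length (24 mm from either end), +x toward the shank tip
- chute_foot (a point): where the head's centre lies when the pin hangs against the stop, a cross plate at the foot of the chute. The chute falls at 30 degrees for 125 mm, so the pin slides down by itself once its shank hangs through the slot
- chute_mouth (a point): middle of the chute's upper end at the height of its rail tops: 73 mm from the plate axis, 122 mm above the worktop. Two polished rails with a 13.5 mm slot between them; fences outside, 10 mm high, 29 mm apart inside, 37 mm outside
- load: bystander: round white-metal coaxial load 34 mm across, 32 mm high, on the same side as the tape, farther downhill, origin at its underside
- tape: bystander: roll of black tape 55 mm across, 19 mm high, beside the base slab, on the right looking downhill, origin at its underside
- rf_adapter: bystander: coaxial adapter 47 mm long, 19 mm high, on the left of the chute, origin at its underside
Things that resemble listed ones, but are neither listed nor needed, are in the scene too. There is more than one size of the pin; the job needs the smaller.

How it is judged:
By the outcome, as a careful person would: the job done as asked, in the order asked, and still so for the second after the job is handed in, with the robot touching nothing.
It also fails if it takes over 48 s, if anything falls off the work surface, if the arm or the gripper's body presses on something with over 40 N, if the wrist force passes 120 N, or if a joint passes its speed limit or range.

## Working session

There is one attempt and no reset: what is moved stays moved. The work goes in short steps, Python scripts to look and compute and a tool call to move; the robot and the scene stay as the last step left them, time stands still between calls to the robot, and variables do not carry over. Pictures are saved under pics/ and viewed, and the job is handed in when it is done.

Besides the shell and the picture viewer there is one more tool, called after "Call:" as name(argument=value, ...) on one line, values as JSON. arm_command: Moves the arm, as the interface text tells. Its arguments: {"type":"object","properties":{"rows":{"type":"array","items":{"type":"number"}}},"required":["rows"]}

```bash
ls; mkdir -p pics; python3 - <<'E'
from cell import env
import cv2
s=env.state();print(s)
for n in ["scene","top","wrist"]:
    im=env.camera(n); cv2.imwrite(f"pics/{n}0.png",im)
    c=env.get_calibration(n);print(n,c)
    for t in ["post_a","plate_centre","pin_head","chute_mouth","chute_foot","feeder"]:
        r=env.spot_point(t,n)
        print(t,[( round(d["at"][0]*560),round(d["at"][1]*420),round(d["confidence"],2)) for d in r])
print(env.state()["clock"])
E
```

```text
pics
{'clock': 0.0, 'joints': array([ 6.75688049e+01,  5.26332991e+00,  7.05839085e+01, -2.27234860e-03,
        1.04266341e+02, -3.24925653e+00]), 'joint_vel': array([-0.08923611, -0.08683923,  0.05507824,  0.00811464, -0.01037076,
        0.01589181]), 'tau': array([-2.28772435e-03, -4.58731949e+01, -4.18023062e+01, -2.46474910e-04,
        1.18087587e-02,  3.64199150e-05]), 'tcp_pos': array([0.19705004, 0.56641177, 0.23012856]), 'tcp_rot': array([-1.79886479e+02, -4.23780863e-03,  1.60817499e+02]), 'force': array([0.11557739, 0.24738147, 0.21639615]), 'ft_torque': array([-0.02613639,  0.02203987,  0.06070052]), 'finger_gap': 1.000129333820558}
scene {'vertical_fov': 47.013710184436114, 'cx': 281.87838616409164, 'cy': 211.30842176386454, 'R': array([[-4.89901897e-01, -8.71777543e-01, -2.14876294e-04],
       [-3.95945168e-01,  2.22723921e-01, -8.90854354e-01],
       [ 7.76674678e-01, -4.36346158e-01, -4.54288977e-01]]), 't': array([0.52273624, 0.21644317, 0.65357436])}
post_a [(299, 180, 0.7), (323, 204, 0.55)]
plate_centre [(311, 203, 0.86)]
pin_head [(387, 310, 0.73), (310, 202,
[... 382 characters left out ...]
1463161, 0.94765554])}
post_a [(305, 209, 0.95), (295, 269, 0.93), (297, 242, 0.64), (307, 165, 0.38)]
plate_centre [(298, 242, 0.55)]
pin_head [(310, 331, 0.73), (311, 239, 0.53)]
chute_mouth [(288, 203, 0.59)]
chute_foot [(272, 161, 0.79), (311, 240, 0.22)]
feeder []
wrist {'vertical_fov': 62.241295750431235, 'cx': 279.40168435254424, 'cy': 210.63231148805608, 'R': array([[ 3.29272221e-01,  9.44234931e-01, -4.47756312e-04],
       [ 9.10533622e-01, -3.17394319e-01,  2.64932765e-01],
       [ 2.50016656e-01, -8.76426970e-02, -9.64266783e-01]]), 't': array([-0.59951218, -0.03413509,  0.37891381])}
post_a []
plate_centre []
pin_head [(55, 329, 0.6)]
chute_mouth []
chute_foot []
feeder []
1.05
```

```bash
python3 - <<'E'
import cv2
a=cv2.imread("pics/scene0.png");b=cv2.imread("pics/top0.png")
cv2.imwrite("pics/s0c.png",cv2.resize(a[130:340,190:470],(800,600),interpolation=cv2.INTER_CUBIC))
cv2.imwrite("pics/t0c.png",cv2.resize(b[100:350,160:440],(672,600),interpolation=cv2.INTER_CUBIC))
E
```

```text
(no output)
```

View pics/s0c.png

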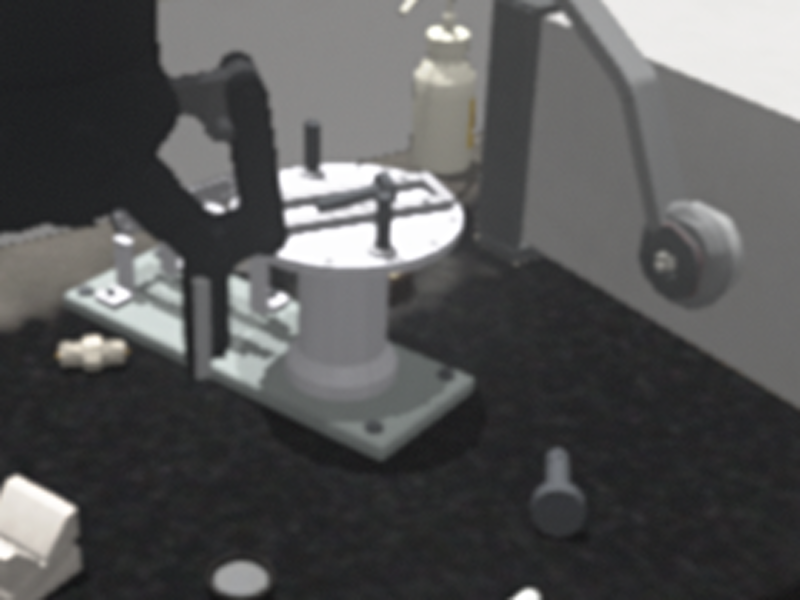

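View pics/t0c.png

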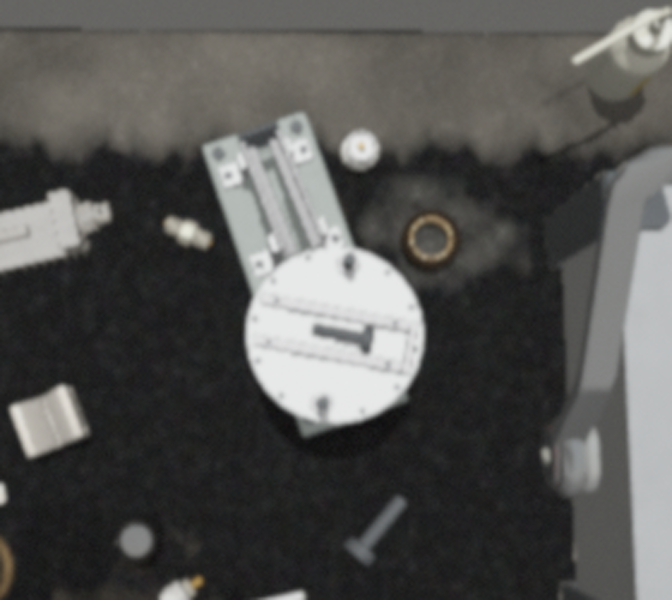

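View pics/top0.png

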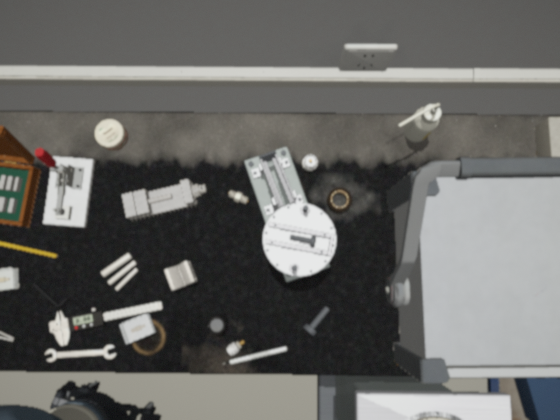

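View pics/scene0.png

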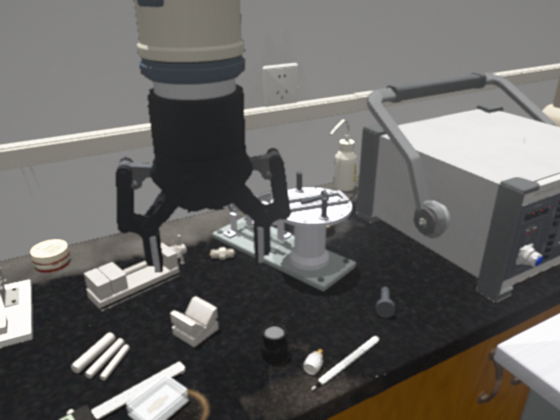

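```bash
cat > h.py <<'E'
from cell import env
import cv2, numpy as np
def ray(c,px):
    f=210/np.tan(np.radians(c["vertical_fov"]/2))
    d=np.array([(px[0]-c["cx"])/f,(px[1]-c["cy"])/f,1])
    R=np.array(c["R"]);return -R.T@c["t"],R.T@d
def atz(c,px,z):
    o,d=ray(c,px);return o+d*(z-o[2])/d[2]
def proj(c,X):
    f=210/np.tan(np.radians(c["vertical_fov"]/2));p=np.array(c["R"])@X+c["t"];return np.array([c["cx"]+f*p[0]/p[2],c["cy"]+f*p[1]/p[2]])
def tool(dw,s):
    from scipy.spatial.transform import Rotation as Ro
    return Ro.from_euler('xyz',s["tcp_rot"],degrees=True).inv().apply(dw)*100
E
python3 - <<'E'
from h import *
c=env.get_calibration("top");s=env.get_calibration("scene")
im=env.camera("top");cv2.imwrite("pics/top1.png",im)
Z={"post_a":.147,"plate_centre":.125,"pin_head":.136,"chute_mouth":.122,"chute_foot":.06}
for t,z in Z.items():
    for d in env.spot_point(t,"top"):
        p=np.array(d["at"])*[560,420];print(t,p.round(1),d["confidence"],atz(c,p,z).round(4))
# plate circle via mask
hsv=im[200:285,255:345].astype(int);m=(hsv.min(2)>150).astype(np.uint8)
cn=max(cv2.findContours(m,0,1)[0],key=cv2.contourArea)
e=cv2.fitEllipse(cn);p=np.array(e[0])+[255,200];print("ell",p,e[1:],atz(c,p,.125))
cv2.imwrite("pics/t1c.png",cv2.resize(im[140:290,230:350],(480,600),interpolation=cv2.INTER_CUBIC))
E
```

```text
post_a [301.3 207.7] 0.92 [0.5167 0.282  0.147 ]
post_a [292.9 268.9] 0.86 [0.4028 0.297  0.147 ]
plate_centre [298.6 240.3] 0.67 [0.4573 0.2859 0.125 ]
pin_head [307.3 329.8] 0.66 [0.2924 0.2695 0.136 ]
pin_head [311.5 239. ] 0.5 [0.4591 0.262  0.136 ]
pin_head [297.9 239.1] 0.29 [0.4586 0.2876 0.136 ]
pin_head [238.4 199.5] 0.22 [0.5329 0.401  0.136 ]
chute_mouth [289.2 203.2] 0.73 [0.529  0.3042 0.122 ]
chute_foot [272.7 162. ] 0.62 [0.6256 0.3382 0.06  ]
ell [296.7170105  236.29392624] ((70.55081176757812, 85.73321533203125), 137.5570068359375) [0.46488837 0.28948777 0.125     ]
```

View pics/t1c.png

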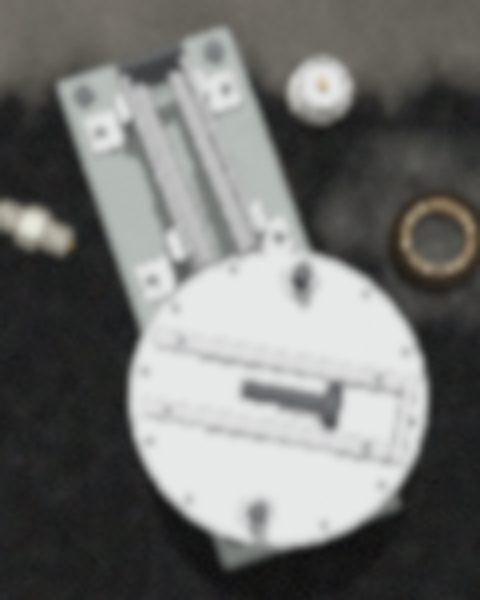

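```bash
python3 - <<'E'
from h import *
from scipy.optimize import minimize,least_squares
im=cv2.imread("pics/top1.png");g=cv2.GaussianBlur(cv2.cvtColor(im,cv2.COLOR_BGR2GRAY),(0,0),.7).astype(float)
c=env.get_calibration("top")
a=np.radians(np.arange(0,360,3))
from scipy.ndimage import map_coordinates as mc
def pts(x,y,r,z=.125): return np.array([proj(c,np.array([x+r*np.cos(t),y+r*np.sin(t),z])) for t in a])
def sc(v):
    i=pts(*v,.068);o=pts(*v,.0725)
    return -np.mean(np.clip(mc(g,i[:,::-1].T,order=1)-mc(g,o[:,::-1].T,order=1),0,60))
best=min(((sc((x,y)),x,y) for x in np.arange(.450,.470,.001) for y in np.arange(.276,.296,.001)))
print(best)
x,y=best[1:]
for n,p in {"barU":[(267.5,222.5),(332.5,236.2)],"barL":[(266,242),(328,255)],"slabL":[(245,163.7),(264,221)],"slabR":[(286.5,147.5),(307.5,203)]}.items():
    z=.133 if n[0]=='b' else .012
    q=[atz(c,k,z) for k in p];d=q[0]-q[1];print(n,q[0].round(3),q[1].round(3),np.degrees(np.arctan2(d[1],d[0])))
# dark bars profile: fit channel angle by darkness of bar outer faces
E
```

```text
(np.float64(-54.328654201585735), np.float64(0.46), np.float64(0.28400000000000003))
barU [0.49  0.345 0.133] [0.465 0.222 0.133] 78.59341558593218
barL [0.453 0.348 0.133] [0.43  0.231 0.133] 78.73147932678701
slabL [0.633 0.4   0.012] [0.507 0.356 0.012] 19.019645837912847
slabR [0.671 0.309 0.012] [0.547 0.263 0.012] 20.675866335128017
```

```bash
python3 - <<'E'
from h import *
c=env.get_calibration("top");s=env.get_calibration("scene")
def tri(p,q):
    o1,d1=ray(c,p);o2,d2=ray(s,q);A=np.array([d1,-d2]).T
    k=np.linalg.lstsq(A,o2-o1,rcond=None)[0];a=o1+k[0]*d1;b=o2+k[1]*d2;return (a+b)/2,np.linalg.norm(a-b)
print("hub",tri((397,291),(430,220)))
print("handlecornerFar",tri((420,170),(372,98)))
print("frontcornertop",tri((415,350),(505,185)))
from scipy.spatial.transform import Rotation as Ro
st=env.state();print(st["tcp_pos"],st["tcp_rot"])
print("to A", tool(np.array([.392,.246,.231])-st["tcp_pos"],st))
E
```

```text
hub (array([0.36377256, 0.09273162, 0.08723997]), np.float64(0.0020053448574410115))
handlecornerFar (array([0.56106935, 0.0897113 , 0.2611964 ]), np.float64(0.008413042520283352))
frontcornertop (array([0.25797375, 0.08130967, 0.19175043]), np.float64(0.02290538529590418))
[0.19716714 0.5667071  0.23129512] [1.79997524e+02 1.03818813e-03 1.60815546e+02]
to A [-28.94006109 -23.88727213   0.02900438]
```

Call:
arm_command(rows=[255, -2.9, -2.4, 0, 0, 0, 0, 255, -5.8, -4.8, 0, 0, 0, 0, 255, -8.7, -7.2, 0, 0, 0, 0, 255, -11.6, -9.6, 0, 0, 0, 0, 255, -14.5, -12, 0, 0, 0, 0])

```text
clock: 1.77
tcp_pos: [0.2951, 0.4042, 0.2313]
tcp_rot: [180.0, 0.0, 160.9]
force: [0.0, 0.3, 0.7]
finger_gap: 0.298
```

Call:
arm_command(rows=[255, -2.9, -2.4, 0, 0, 0, 0, 255, -5.8, -4.8, 0, 0, 0, 0, 255, -8.7, -7.2, 0, 0, 0, 0, 255, -11.6, -9.6, 0, 0, 0, 0, 255, -14.4, -11.9, 0, 0, 0, 0])

```text
clock: 2.18
tcp_pos: [0.3922, 0.2442, 0.2316]
tcp_rot: [180.0, 0.0, 160.8]
force: [1.0, -0.3, -0.3]
finger_gap: -0.0
```

```bash
python3 - <<'E'
from h import *
for n in ("scene","top"):
    im=env.camera(n);cv2.imwrite(f"pics/{n}2.png",im)
a=cv2.imread("pics/scene2.png")[60:340,190:470];b=cv2.imread("pics/top2.png")[130:340,190:400]
cv2.imwrite("pics/c2.png",np.hstack([cv2.resize(a,(400,400)),cv2.resize(b,(400,400))]))
st=env.state();print(st)
E
```

```text
{'clock': 2.2833, 'joints': array([ 27.44447464, -16.07407529,  90.46955849,  -0.11505549,
       105.57341605, -43.01910897]), 'joint_vel': array([ 4.7213021 ,  0.39832632, -0.33593469,  2.9966114 ,  0.0674474 ,
        4.66087484]), 'tau': array([-1.87483203e+00, -2.96794885e+01, -4.17087042e+01, -4.76941913e-01,
        3.25856548e-03, -8.02845843e-01]), 'tcp_pos': array([0.39375113, 0.24205818, 0.23143944]), 'tcp_rot': array([-1.79947158e+02,  1.02258154e-01,  1.60432711e+02]), 'force': array([-0.50088941, -0.42488906, -0.57267884]), 'ft_torque': array([-0.02437921,  0.00685742, -0.02029784]), 'finger_gap': -0.00047068982999648115}
```

View pics/c2.png

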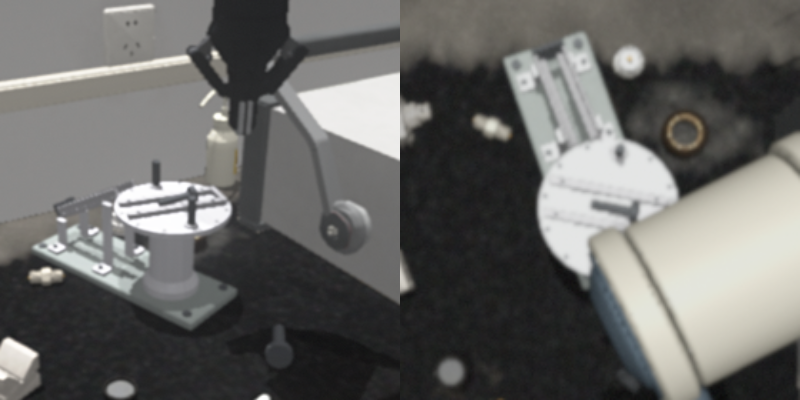

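Call:
arm_command(rows=[255, 0, 0, 3, 0, 0, 0, 255, 0, 0, 6, 0, 0, 0, 255, 0, 0, 9, 0, 0, 0, 255, 0, 0, 9, 0, 0, 0])

```text
clock: 2.62
tcp_pos: [0.3885, 0.245, 0.1345]
tcp_rot: [-179.6, -0.4, 160.8]
force: [-1.4, -0.9, -1.0]
finger_gap: 0.004
```

```bash
cat > path.py <<'E'
from h import *
import sys
from scipy.spatial.transform import Rotation as Ro
C=np.array([.460,.284])
def plan(ths,d,z,cur=None):
    s=env.state();R0=Ro.from_euler('xyz',s["tcp_rot"],degrees=True);p0=s["tcp_pos"]
    print(s["tcp_pos"].round(4),s["tcp_rot"].round(1),s["force"].round(1))
    for th in ths:
        t=np.radians(th);F=C+.056*np.array([np.cos(t),np.sin(t)])-d*np.array([np.sin(t),-np.cos(t)])
        dp=R0.inv().apply(np.r_[F,z]-p0)*100
        Rt=Ro.from_euler('xyz',[180,0,th],degrees=True)
        rv=(R0.inv()*Rt).as_rotvec(degrees=True)
        print(th,F.round(3),dp.round(2),rv.round(1))
E
python3 - <<'E'
from path import *
plan([168.7,160,150,140,130,120,110,108.7],.02,.141)
E
```

```text
[0.3885 0.245  0.1345] [-179.6   -0.4  160.8] [-1.4 -0.9 -1. ]
168.7 [0.401 0.275] [-0.19  3.28 -0.68] [-0.4 -0.5 -7.9]
160 [0.401 0.284] [ 0.16  4.11 -0.68] [-0.4 -0.4  0.8]
150 [0.402 0.295] [ 0.41  5.11 -0.69] [-0.5 -0.4 10.8]
140 [0.404 0.305] [ 0.48  6.15 -0.7 ] [-0.5 -0.3 20.8]
130 [0.409 0.314] [ 0.37  7.18 -0.7 ] [-0.5 -0.3 30.8]
120 [0.415 0.322] [ 0.08  8.17 -0.71] [-0.6 -0.3 40.8]
110 [0.422 0.33 ] [-0.38  9.1  -0.72] [-0.6 -0.2 50.8]
108.7 [0.423 0.331] [-0.45  9.22 -0.73] [-0.6 -0.2 52.1]
```

Call:
arm_command(rows=[255, 0, 0.5, 0, 0, 0, 0, 255, 0, 1, 0, 0, 0, -2, 255, 0, 1, 0, 0, 0, -2])

```text
clock: 2.87
tcp_pos: [0.3958, 0.2571, 0.1442]
tcp_rot: [179.8, 0.1, 162.9]
force: [-0.6, 0.6, 1.3]
finger_gap: 0.002
```

```bash
python3 - <<'E'
from path import *
plan([168.7,160,150,140,130,120,110,108.7],.02,.141)
E
```

```text
[0.3958 0.2571 0.1442] [1.798e+02 1.000e-01 1.629e+02] [-0.6  0.6  1.3]
168.7 [0.401 0.275] [0.03 1.9  0.33] [ 0.2  0.2 -5.8]
160 [0.401 0.284] [0.35 2.74 0.33] [0.2 0.1 2.9]
150 [0.402 0.295] [0.56 3.76 0.33] [ 0.2  0.1 12.9]
140 [0.404 0.305] [0.59 4.79 0.33] [ 0.2  0.1 22.9]
130 [0.409 0.314] [0.44 5.82 0.34] [ 0.2  0.1 32.9]
120 [0.415 0.322] [0.12 6.8  0.34] [ 0.2  0.1 42.9]
110 [0.422 0.33 ] [-0.38  7.72  0.35] [ 0.2  0.1 52.9]
108.7 [0.423 0.331] [-0.45  7.83  0.35] [ 0.2  0.  54.2]
```

Call:
arm_command(rows=[255, 0.1, 1.2, 0, 0, 0, 0, 255, 0.2, 2.0, 0, 0, 0, 0, 255, 0.35, 2.7, 0, 0, 0, 3, 255, 0.5, 3.3, 0, 0, 0, 8, 255, 0.6, 3.8, 0, 0, 0, 13])

```text
clock: 3.28
tcp_pos: [0.4006, 0.2942, 0.143]
tcp_rot: [180.0, 0.1, 149.5]
force: [-1.8, -2.6, 3.3]
finger_gap: -0.004
```

```bash
python3 - <<'E'
from path import *
im=env.camera("top");cv2.imwrite("pics/top3.png",im)
cv2.imwrite("pics/c3.png",cv2.resize(im[130:340,190:400],(600,600),interpolation=2))
plan([150,140,130,120,110,108.7],.02,.141)
E
```

```text
[0.4007 0.2952 0.1427] [179.9   0.  149.3] [-1.3  0.3 -0.2]
150 [0.402 0.295] [-0.09 -0.    0.17] [ 0.1  0.  -0.7]
140 [0.404 0.305] [0.18 1.   0.17] [0.1 0.  9.3]
130 [0.409 0.314] [0.28 2.03 0.17] [ 0.1  0.  19.3]
120 [0.415 0.322] [0.19 3.06 0.17] [ 0.1  0.  29.3]
110 [0.422 0.33 ] [-0.07  4.07  0.18] [ 0.1  0.  39.3]
108.7 [0.423 0.331] [-0.11  4.19  0.18] [ 0.1  0.  40.6]
```

View pics/c3.png

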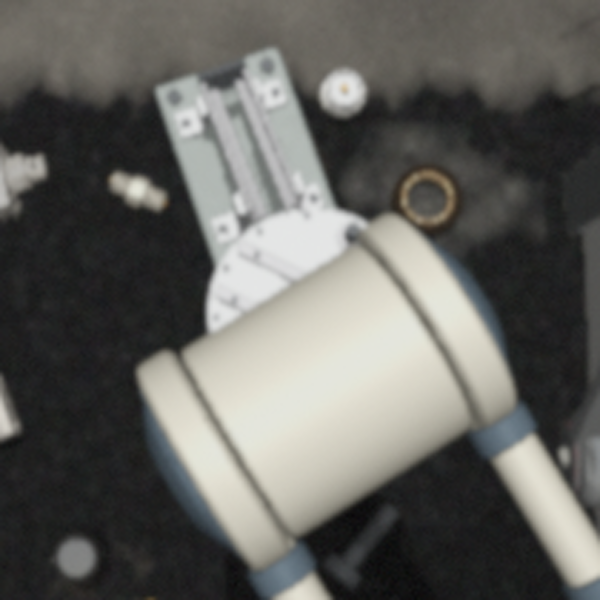

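Call:
arm_command(rows=[255, 0.1, 0.5, 0, 0, 0, 5, 255, 0.2, 1.0, 0, 0, 0, 10, 255, 0.25, 1.5, 0, 0, 0, 15, 255, 0.3, 2.0, 0, 0, 0, 20, 255, 0.25, 2.5, 0, 0, 0, 25])

```text
clock: 3.75
tcp_pos: [0.4096, 0.317, 0.142]
tcp_rot: [-179.9, -0.1, 124.7]
force: [-6.6, -1.3, 2.4]
finger_gap: 0.001
```

```bash
python3 - <<'E'
from path import *
im=env.camera("top");cv2.imwrite("pics/top4.png",im)
cv2.imwrite("pics/c4.png",cv2.resize(im[130:340,190:400],(600,600),interpolation=2))
plan([120,115,110,108.7],.02,.141)
E
```

```text
[0.4104 0.3178 0.1419] [-1.800e+02 -1.000e-01  1.244e+02] [-1.2 -0.7  0.7]
120 [0.415 0.322] [0.15 0.62 0.09] [-0.  -0.1  4.4]
115 [0.418 0.326] [0.26 1.12 0.09] [-0.  -0.1  9.4]
110 [0.422 0.33 ] [0.33 1.64 0.09] [-0.  -0.1 14.4]
108.7 [0.423 0.331] [0.34 1.77 0.09] [-0.  -0.1 15.7]
```

View pics/c4.png

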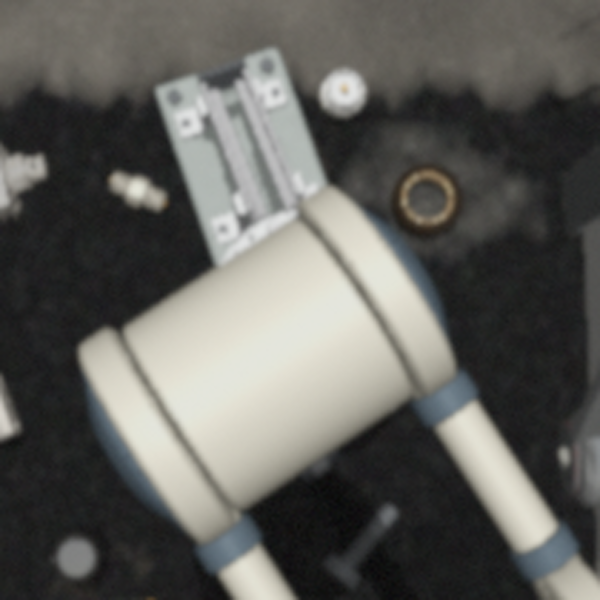

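Call:
arm_command(rows=[255, 0.1, 0.4, 0, 0, 0, 4, 255, 0.2, 0.8, 0, 0, 0, 7, 255, 0.25, 1.2, 0, 0, 0, 10, 255, 0.25, 1.2, 0, 0, 0, 10])

```text
clock: 4.13
tcp_pos: [0.4195, 0.3263, 0.1416]
tcp_rot: [180.0, -0.0, 114.9]
force: [-0.4, -0.9, 0.5]
finger_gap: -0.0
```

```bash
python3 - <<'E'
from path import *
im=env.camera("scene");cv2.imwrite("pics/s5.png",im)
cv2.imwrite("pics/c5.png",cv2.resize(im[130:300,210:390],(635,600),interpolation=2))
plan([120,115,110,108.7],.02,.141)
E
```

```text
[0.4195 0.3259 0.1416] [180.  -0. 115.] [-0.3  0.2  0.4]
120 [0.415 0.322] [-0.11 -0.58  0.06] [ 0. -0. -5.]
115 [0.418 0.326] [ 0.09 -0.1   0.06] [ 0. -0.  0.]
110 [0.422 0.33 ] [0.24 0.4  0.06] [ 0. -0.  5.]
108.7 [0.423 0.331] [0.27 0.53 0.06] [ 0.  -0.   6.3]
```

View pics/c5.png

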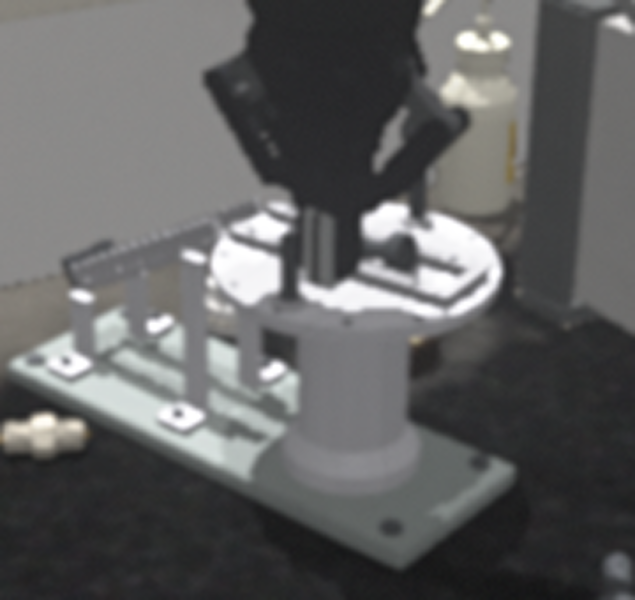

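Call:
arm_command(rows=[255, 0, -0.8, 0, 0, 0, 0, 255, 0, -0.8, -3, 0, 0, 0, 255, 0, -1.5, -6, 0, 0, 0, 255, 0, -4.5, -8, 0, 0, 0, 255, 0, -8, -8, 0, 0, -4])

```text
clock: 4.6
tcp_pos: [0.3472, 0.292, 0.2261]
tcp_rot: [179.6, -0.0, 118.9]
force: [-0.7, 0.0, -0.1]
finger_gap: 0.001
```

```bash
python3 - <<'E'
from path import *
W=[]
for n in ("scene","top","wrist"):
    im=env.camera(n);cv2.imwrite(f"pics/{n}6.png",im);W.append(im)
np.savez("w6.npz",**{k:np.array(v) for k,v in env.get_calibration("wrist").items()})
a=W[0][130:300,210:380];b=W[1][130:300,215:385]
cv2.imwrite("pics/c6.png",np.hstack([cv2.resize(a,(400,400)),cv2.resize(b,(400,400))]))
print(env.state()["tcp_pos"],env.state()["tcp_rot"])
E
```

```text
[0.34525692 0.29116655 0.22256685] [ 1.79813906e+02 -1.73796686e-02  1.18970172e+02]
```

View pics/c6.png

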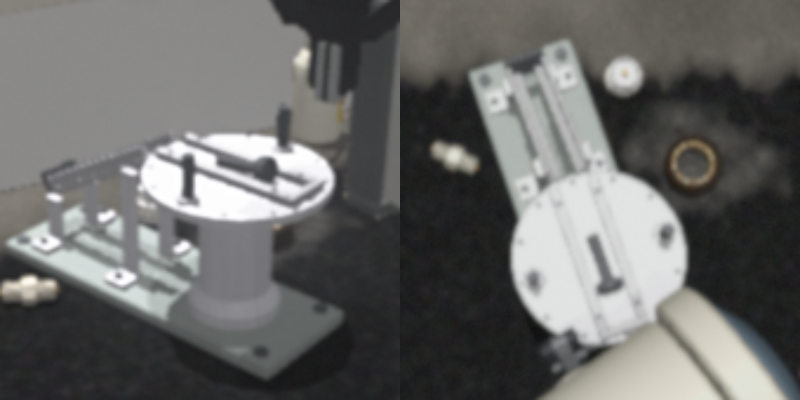

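View pics/wrist6.png

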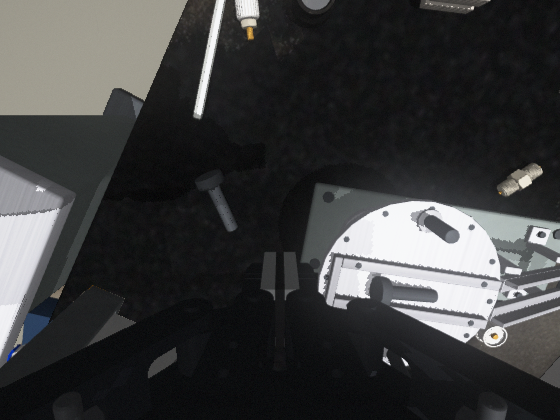

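```bash
python3 - <<'E'
from h import *
c=env.get_calibration("top");k=400/170
P=lambda u,v:(215+(u-400)/k,130+v/k)
def L(a,b,z):
    q=[atz(c,P(*i),z)[:2] for i in(a,b)];d=q[0]-q[1];print(q[0].round(4),q[1].round(4),np.degrees(np.arctan2(d[1],d[0])))
L((557,190),(605,335),.133);L((598,185),(645,320),.133)
L((533,268),(533,268.01),.161);L((668,230),(668,230.01),.161)
print(atz(c,P(607,282),.136))
im=cv2.imread("pics/top6.png")
cv2.imwrite("pics/c6b.png",cv2.resize(im[160:290,245:345],(615,800))[:600])
E
```

```text
[0.5125 0.3185] [0.3967 0.2793] 18.6880742764623
[0.5169 0.2854] [0.4089 0.2476] 19.301137559782557
[0.4473 0.3365] [0.4473 0.3365] 0.7037244747977004
[0.478 0.232] [0.4779 0.232 ] -0.19422855600999558
[0.43858051 0.27801417 0.136     ]
```

View pics/c6b.png

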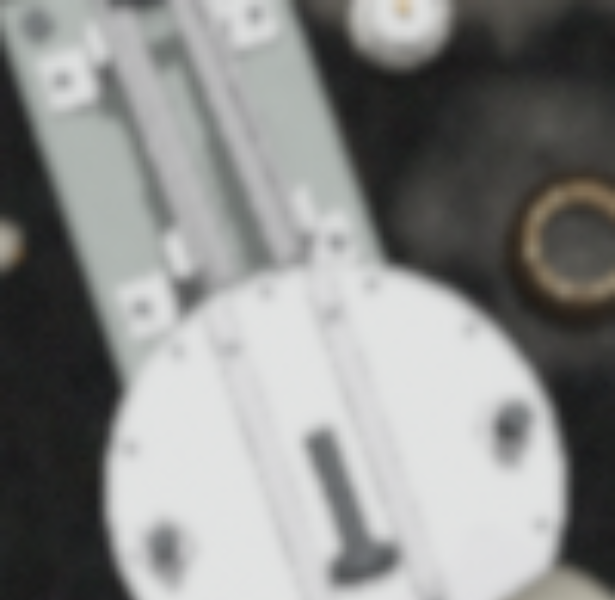

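```bash
cat > go.py <<'E'
from h import *
from scipy.spatial.transform import Rotation as Ro
def go(*T):
    s=env.state();R0=Ro.from_euler('xyz',s["tcp_rot"],degrees=True)
    print(s["clock"],s["tcp_pos"].round(4),s["tcp_rot"].round(1),s["force"].round(1))
    for x,y,z,w in T:
        print((R0.inv().apply(np.array([x,y,z])-s["tcp_pos"])*100).round(2),(R0.inv()*Ro.from_euler('xyz',[180,0,w],degrees=True)).as_rotvec(degrees=True).round(1))
E
python3 -c "
from go import *
go((.4113,.2666,.2226,109),(.4113,.2666,.137,109))"
```

```text
4.75 [0.3453 0.2912 0.2226] [179.8  -0.  119. ] [0.5 0.2 0.5]
[-5.35  4.59  0.01] [ 0.2 -0.  10. ]
[-5.35  4.56  8.57] [ 0.2 -0.  10. ]
```

Call:
arm_command(rows=[255, -1.8, 1.5, 0, 0, 0, 5, 255, -3.6, 3, 0, 0, 0, 10, 255, -5.3, 4.5, 0, 0, 0, 10, 255, -5.3, 4.5, 0, 0, 0, 10, 255, -5.3, 4.5, 3, 0, 0, 10])

```text
clock: 5.17
tcp_pos: [0.4146, 0.2676, 0.1961]
tcp_rot: [179.5, -0.1, 108.8]
force: [0.8, 1.0, 1.0]
finger_gap: -0.003
```

```bash
python3 -c "
from go import *
im=env.camera('wrist');cv2.imwrite('pics/wrist7.png',im)
go((.4113,.2666,.145,109),(.4113,.2666,.137,109))"
```

```text
5.2167 [0.4114 0.2663 0.1858] [-179.7    0.   108.8] [ 0.2  0.7 -5.8]
[0.03 0.02 4.08] [-0.3  0.  -0.2]
[0.03 0.03 4.88] [-0.3  0.  -0.2]
```

View pics/wrist7.png

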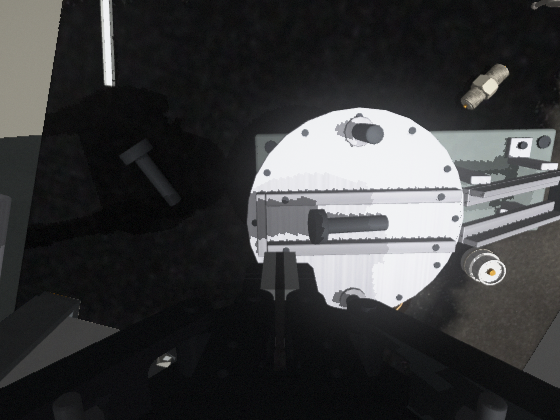

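```bash
python3 -c "
from go import *
w=env.get_calibration('wrist')
for p in [(.4113,.2666,.133),(.4113,.2666,.186),(.4605,.2835,.125),(.4386,.276,.136),(.4605-.057*.9455,.2835-.057*.3256,.133)]: print(p,proj(w,np.array(p)).round(1))
for q,z in [((318,226),.136),((266,223),.133)]: print(atz(w,q,z))
"
```

```text
(0.4113, 0.2666, 0.133) [280.3 231.2]
(0.4113, 0.2666, 0.186) [279.9 269.7]
(0.4605, 0.2835, 0.125) [365.  226.9]
(0.4386, 0.276, 0.136) [329.7 232.8]
(0.40660650000000004, 0.2649408, 0.133) [271.9 231.3]
[0.43068382 0.27769174 0.136     ]
[0.40168587 0.26871827 0.133     ]
```

```bash
python3 -c "
from go import *
env.camera('wrist');env.camera('wrist');w=env.get_calibration('wrist');go();im=env.camera('wrist');go();cv2.imwrite('pics/wrist8.png',im)
T=(.4605,.2835)
for i in range(0,360,5):
  t=np.radians(i);p=proj(w,np.array([T[0]+.07*np.cos(t),T[1]+.07*np.sin(t),.125]));cv2.circle(im,tuple(int(round(v)) for v in p),1,(0,0,255),-1)
for p in [(.4113,.2666,.133),(.4605-.057*.9455,.2835-.057*.3256,.133)]:
  cv2.circle(im,tuple(int(round(v)) for v in proj(w,np.array(p))),2,(0,255,0),-1)
cv2.imwrite('pics/w8.png',cv2.resize(im[80:340,200:540],(785,600)))
"
```

```text
5.3167 [0.4105 0.2664 0.1884] [-1.797e+02  1.000e-01  1.088e+02] [ 0.6 -0.3  0.2]
5.3667 [0.411  0.2668 0.1904] [-179.8    0.   108.9] [-0.8  0.5  0.3]
```

View pics/w8.png

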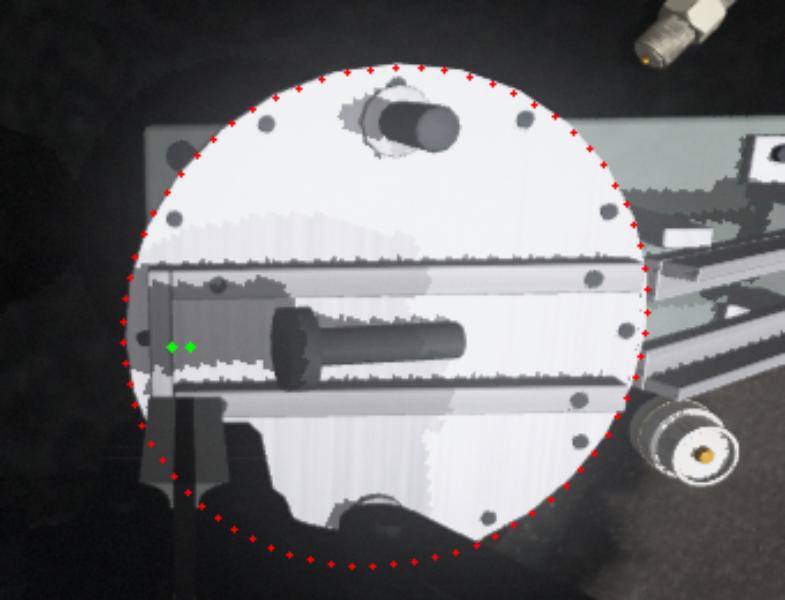

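Call:
arm_command(rows=[255, 0, 0, 2, 0, 0, 0, 255, 0, 0, 3.5, 0, 0, 0, 255, 0, 0, 4.6, 0, 0, 0, 255, 0, 0, 5.3, 0, 0, 0, 255, 0, 0, 5.3, 0, 0, 0])

```text
clock: 5.78
tcp_pos: [0.411, 0.2669, 0.1374]
tcp_rot: [-179.9, 0.0, 108.8]
force: [-0.2, -0.1, 0.2]
finger_gap: -0.003
```

```bash
python3 -c "
from go import *
im=env.camera('scene');cv2.imwrite('pics/s9.png',cv2.resize(im[130:260,230:390],(738,600)))
u=np.array([.9455,.3256]);C=np.array([.4605,.2835])
go(*[(*(C+k*u),.137,109) for k in (-.052,0,.05)])"
```

```text
5.8333 [0.4114 0.2671 0.1384] [-180.     0.   108.8] [ 0.2 -0.5 -0.4]
[-0.04 -0.02  0.14] [-0.   0.  -0.2]
[-0.03  5.18  0.14] [-0.   0.  -0.2]
[-0.02 10.18  0.14] [-0.   0.  -0.2]
```

View pics/s9.png

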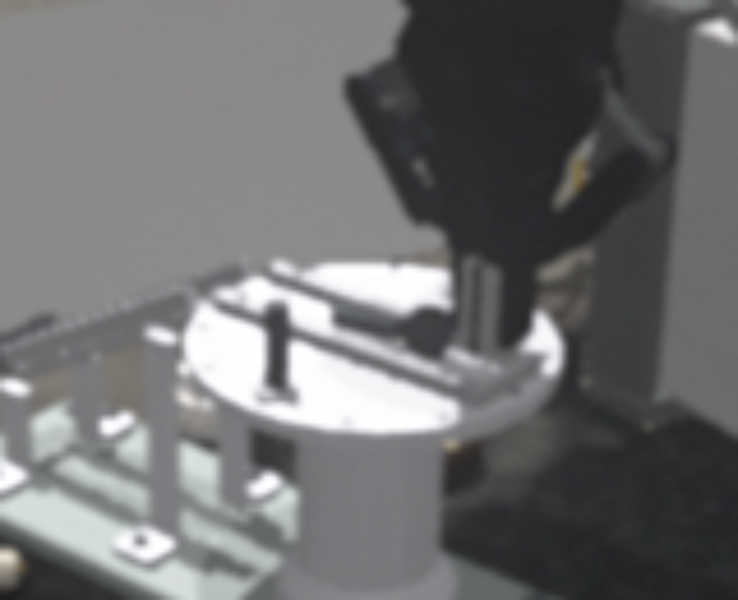

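Finger sits behind the head, between the bars' ends. Pushing slowly.

Call:
arm_command(rows=[255, 0, 0.5, 0.05, 0, 0, 0, 255, 0, 1.0, 0.1, 0, 0, 0, 255, 0, 1.5, 0.1, 0, 0, 0, 255, 0, 2.0, 0.1, 0, 0, 0, 255, 0, 2.5, 0.1, 0, 0, 0])

```text
clock: 6.25
tcp_pos: [0.436, 0.2753, 0.1378]
tcp_rot: [180.0, -0.0, 108.8]
force: [-1.1, 0.3, 1.9]
finger_gap: 0.001
```

Call:
arm_command(rows=[255, 0, 0.6, 0, 0, 0, 0, 255, 0, 1.2, 0, 0, 0, 0, 255, 0, 1.8, 0, 0, 0, 0, 255, 0, 2.4, 0, 0, 0, 0, 255, 0, 3.0, 0, 0, 0, 0])

```text
clock: 6.67
tcp_pos: [0.4642, 0.2849, 0.1373]
tcp_rot: [-180.0, 0.0, 108.8]
force: [-1.3, -0.3, 2.0]
finger_gap: 0.003
```

```bash
python3 -c "
from go import *
im=env.camera('scene');cv2.imwrite('pics/s10.png',cv2.resize(im[130:260,230:390],(738,600)))
u=np.array([.9455,.3256]);C=np.array([.4605,.2835])
go(*[(*(C+k*u),.137,109) for k in (.05,)])"
```

```text
6.7167 [0.4649 0.285  0.1371] [180.    0.  108.8] [-0.8 -0.7 -0.4]
[0.01 4.53 0.01] [ 0.   0.  -0.2]
```

View pics/s10.png

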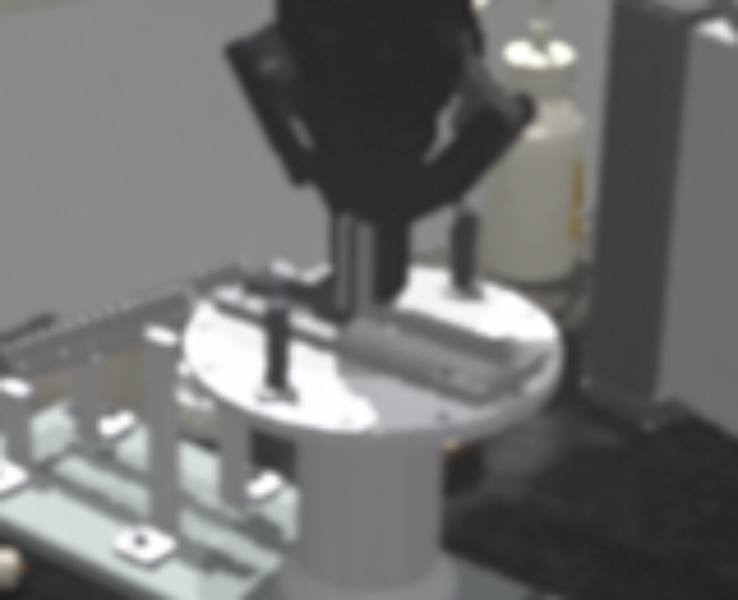

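Call:
arm_command(rows=[255, 0, 0.4, 0, 0, 0, 0, 255, 0, 0.8, 0, 0, 0, 0, 255, 0, 1.2, 0, 0, 0, 0, 255, 0, 1.6, 0, 0, 0, 0, 255, 0, 2.0, 0, 0, 0, 0])

```text
clock: 7.13
tcp_pos: [0.4829, 0.2913, 0.1372]
tcp_rot: [-180.0, -0.0, 108.8]
force: [-0.6, 0.2, 0.4]
finger_gap: -0.002
```

Call:
arm_command(rows=[255, 0, 0.3, 0, 0, 0, 0, 255, 0, 0.6, 0, 0, 0, 0, 255, 0, 0.9, 0, 0, 0, 0, 255, 0, 1.2, 0, 0, 0, 0, 255, 0, 1.5, 0, 0, 0, 0])

```text
clock: 7.55
tcp_pos: [0.497, 0.2961, 0.1373]
tcp_rot: [180.0, -0.0, 108.8]
force: [-0.3, -0.1, -0.7]
finger_gap: -0.003
```

```bash
python3 -c "
from go import *
a=env.camera('scene');b=env.camera('top');c=env.camera('wrist')
cv2.imwrite('pics/s11.png',np.hstack([cv2.resize(a[130:260,210:340],(400,400)),cv2.resize(b[130:260,230:360],(400,400))]))
cv2.imwrite('pics/w11.png',c)
u=np.array([.9455,.3256]);C=np.array([.4605,.2835])
go(*[(*(C+k*u),.137,109) for k in (.05,)])"
```

```text
7.7 [0.4969 0.296  0.1372] [-180.     0.   108.8] [-0.6  0.1 -0.3]
[0.   1.15 0.02] [-0.   0.  -0.2]
```

View pics/s11.png

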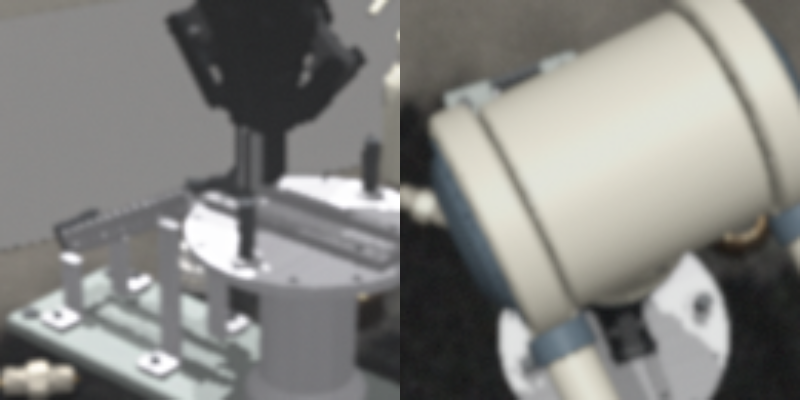

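View pics/w11.png

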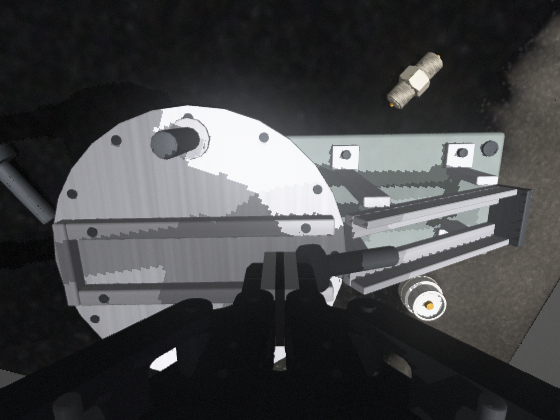

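Call:
arm_command(rows=[255, 0, 0.2, 0, 0, 0, 0, 255, 0, 0.4, 0, 0, 0, 0, 255, 0, 0.6, 0, 0, 0, 0, 255, 0, 0.8, 0, 0, 0, 0, 255, 0, 1.0, 0, 0, 0, 0])

```text
clock: 8.12
tcp_pos: [0.5064, 0.2993, 0.1373]
tcp_rot: [-180.0, 0.0, 108.8]
force: [0.0, -0.2, -0.7]
finger_gap: 0.004
```

```bash
python3 -c "
from go import *
c=env.camera('wrist')
cv2.imwrite('pics/w12.png',cv2.resize(c[150:330,230:530],(800,480)))
go()"
```

```text
8.1667 [0.5066 0.2994 0.1372] [180.    0.  108.8] [-0.1 -0.8 -0.3]
```

View pics/w12.png

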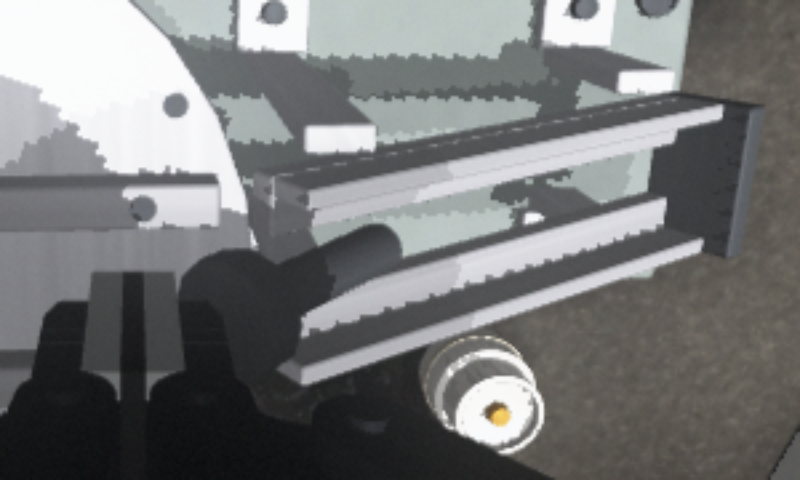

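Call:
arm_command(rows=[255, 0, 0.2, 0, 0, 0, 0, 255, 0, 0.4, 0, 0, 0, 0, 255, 0, 0.6, 0, 0, 0, 0, 255, 0, 0.8, 0, 0, 0, 0, 255, 0, 1.0, 0, 0, 0, 0])

```text
clock: 8.58
tcp_pos: [0.5159, 0.3025, 0.1372]
tcp_rot: [-180.0, 0.0, 108.8]
force: [0.4, -0.5, 0.2]
finger_gap: -0.0
```

```bash
python3 -c "
from go import *
c=env.camera('wrist')
cv2.imwrite('pics/w13.png',cv2.resize(c[150:330,230:530],(800,480)))
go()"
```

```text
8.6333 [0.5161 0.3026 0.1372] [180.    0.  108.8] [-0.6 -0.3  0.5]
```

View pics/w13.png

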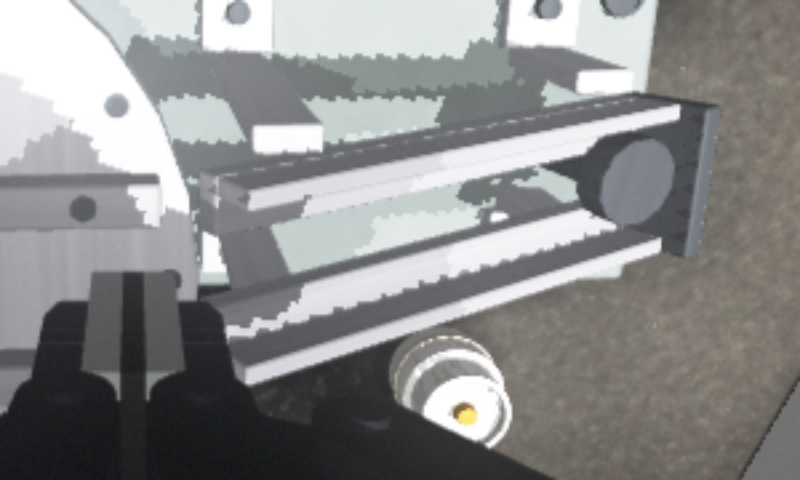

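The pin has slid to the foot, head at about (637,182) of the crop, against the stop. Lifting clear and checking.

Call:
arm_command(rows=[255, 0, 0, -2, 0, 0, 0, 255, 0, 0, -5, 0, 0, 0, 255, 0, 0, -8, 0, 0, 0, 255, 0, -3, -9, 0, 0, 0, 255, 0, -6, -9, 0, 0, 0])

```text
clock: 9.05
tcp_pos: [0.46, 0.2835, 0.2305]
tcp_rot: [179.7, -0.0, 108.8]
force: [0.4, 0.7, 0.1]
finger_gap: 0.005
```

Call:
arm_command(rows=[255, 0, -3, 0, 0, 0, 0, 255, 0, -6, 0, 0, 0, 0, 255, 0, -9, 0, 0, 0, 0, 255, 0, -11, 0, 0, 0, 0, 255, 0, -11, 0, 0, 0, 0])

```text
clock: 9.47
tcp_pos: [0.3525, 0.2471, 0.2285]
tcp_rot: [179.9, -0.0, 108.9]
force: [0.0, -0.2, 0.1]
finger_gap: -0.002
```

```bash
python3 -c "
from go import *
a=env.camera('scene');b=env.camera('top')
cv2.imwrite('pics/s14.png',np.hstack([cv2.resize(a[130:280,210:360],(400,400)),cv2.resize(b[140:290,225:375],(400,400))]))
go()"
```

```text
9.5667 [0.3548 0.2477 0.2279] [179.9  -0.  108.8] [ 0.7  0.2 -0.4]
```

View pics/s14.png

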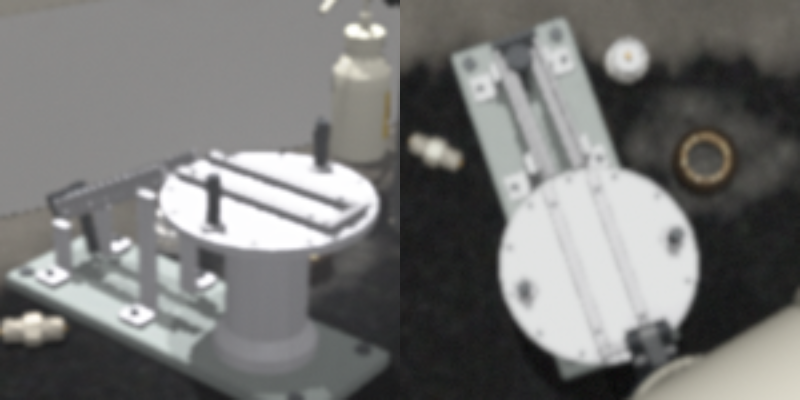

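The pin hangs at the foot, with its shank visible below the chute at (90,230). The plate is lined up with the chute, the bystanders are where they were, and the arm is clear.

```bash
python3 -c "
from h import *
env.finish_job()"
```

```text
the job is handed in; nothing more can be done
```

I turned the plate two clicks clockwise by pushing post_a with the closed fingers, until its channel lined up with the chute. I then pushed the pin shank first along the channel into the chute. The shank dropped through the slot and the pin slid to the stop at the foot.

- **Last checks:** the final scene and top pictures show the pin hanging by its head at the stop and the plate still in line with the chute. The adapter, load and tape were where they had been, judged by eye. The arm was clear of everything, at about 9.6 s. Forces read after each move stayed under about 8 N.
- **Disagreements:**
  - The channel's direction measured about 19° from its guide bars but about 16° from the two posts in the top picture; I took the posts as noisy.
  - One wrist picture taken while the arm was still moving was off by about 10 mm. I discarded it, and a settled picture matched the plate's rim to within about 1 mm.
- **Handed in:** the job is in; no verdict was reported.

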